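# Lock a controlled drug away: push-latch drawer and feeler locking pin

## Robot

A 7-joint arm with a two-finger parallel gripper is mounted at the origin on the work surface. World frame = base frame: x ahead of the robot, y to its left, z up, the work surface at z = 0. Lengths are in m, angles in degrees, forces in N, time in s.
With the tool pointing down it reaches from about 0.425 to 0.875 m from the base axis. Payload 4.7 kg.
Tool frame: the origin (TCP) lies midway between the tips of the shut fingers; the grasp point (between the pads) lies 19 mm behind it; z points along the fingers, x is the direction in which the jaws open and shut, and the axes are right-handed (so a half turn about z gives the same grasp; the last joint's range is limited). The gripper opens to 87 mm and grips with 3 to 60 N. Pads are 19 mm wide; open, the fingers measure 117 mm over their backs; the gripper's body (75 mm by 190 mm) begins 51 mm behind the grasp point.
Start: joints at [73.917, 18.392, -4.016, 83.108, 1.295, 78.541, -3.26], TCP at [0.189, -0.622, 0.223] pointing down, gripper open.
Joint ranges: [-163.93, 163.93], [-17.29, 119.83], [-79.2, 71.16], [3.27, 140.29], [-89.18, 269.18], [5.43, 117.66], [-154.24, 154.24]. Speed limits (degrees/s): [147.25, 147.25, 180, 180, 180, 180, 180].

## Interface

Orientations are given as [roll, pitch, yaw] about the fixed x, y, z axes, in that order (R = Rz(yaw) Ry(pitch) Rx(roll)).
In Python, from cell import telemetry, optics, env gives the robot as it stands.
- The arm moves only by the tool arm_command, never from a script. Its arguments are lists of equal length, an entry for each row: "translation": the shift along the tool's x, y, z in cm, a list of three; "twist": the turn about the tool's z in degrees. In form: {"translation": [[x, y, z], ...], "twist": [twist, ...]}. A call has 1 to 10 rows; each row shifts and turns the pose as measured when the row begins, along the tool's axes as they then stand; what a row does not reach is not made up. A row lasts 1/8 s, in which the tool goes at most 62.5 mm and 10.7 degrees, less where a joint would pass 70% of its speed; a pose out of reach is approached as far as the arm can. A call is refused whole if a number of a shift passes 6.25 or a number of a turn 10.7, either way. A call with a gripper value outside its range is refused whole. "grip" is the opening in per cent of the stroke, from 0 (shut) to 100 (fully open), set as the call begins (left out, the last holds). The fingers move at their own pace and stop on an object; "force" is the grip in N (left out, the last holds). Time passes only in rows, so rows that do not move let the fingers close. It gives the time, the measured TCP pose, the force and the opening at its end, in the units of the state.
- telemetry.get_obs(): the state, without advancing time (a new reading comes with each control period).
- optics.read_camera(name): name is "scene" or "top" or "wrist"; returns a dict with "img" (384x512x3 uint8, blue, green, red), "fx", "fy", "cx", "cy" (pixels), "extrinsics" (4x4, takes a point from camera to world coordinates); the wrist camera has in their place "hand_eye" (4x4, takes a point from camera to tool coordinates, whose origin is the TCP and whose axes are the tool frame's). Camera axes: x right, y up, looking along -z (the intrinsics and any distortion apply to the point x, -y, -z); pixel columns grow to the right and rows downward; lengths in m; the calibration is good to about 2 mm. A picture is of the moment at which its call begins: read the wrist's pose just before it. There is no depth.
- env.sign_off(): hands the job in, once; it reports no verdict.
The state is a dict: "time_s": time; "qpos": joint angles; "joint_velocities": joint speeds; "effort": joint torques, N m; "tool_pos": TCP position; "tool_rot": TCP orientation; "force": force on the tool from outside, world axes, zero at the start; "wrist_torque": the same for the moment, N m; "grip_width": finger opening in m.
Only numpy, scipy, OpenCV 4.12 (cv2) and the standard library are available. Lean on these libraries where they do the work, as an engineer would, in place of code of your own. Each camera call takes 0.05 s, during which the arm holds its last target. There are 200 camera calls.

## Task

Lock the red-banded medicine carton away: push the red drawer of the blue drug safe in so that it springs open, lay the carton in it the right way up, and push the drawer in again until it latches shut. Then take the yellow locking pin from its stand, put its foot in at the red-framed entry of the slot on top of the safe, drag it along the slot until it drops into the hidden notch, press it fully down there and leave it standing. Do not disturb the green and blue cartons, the tablet jar or the radio.

Things in the scene. Friction and masses are not known exactly. Their poses are not given: they have to be found in the camera images.
- safe: low blue metal drug safe with a pale top, fixed: 220 mm deep (x), 300 wide (y), 110 high; origin at the centre of its underside, front looks to its own -x, z up. Along its y, in the 8 mm thick top plate at x = -65 mm, runs a keyhole slot from point slot_entry to point slot_end, covered by a black dust brush that gives no resistance
- slot_entry (a point): centre, at the top face of the safe, of the 30 x 30 mm square entry opening at the +y end of the slot (red frame on three sides); axes as the safe's. Inside, 24 mm below the top face (86 mm above the counter), lies a flat steel rail under the whole slot
- slot_end (a point): closed far end of the slot (14 mm wide, 150 mm from slot_entry towards the safe's -y), at the top face. The rail below is cut across by one unseen notch, 26 mm wide along y and 16 mm deep, its centre anywhere from 52 to 128 mm from the entry's centre
- drawer (a joint): how far the drawer is out, m: 0 latched shut, -0.013 pressed in to its stop, 0.125 fully open. Touch latch: press the shut front in to the stop (13 mm, 3 to 6 N until the stop), let go and keep clear: it springs fully open in about 1 s. Pushed in all the way to the stop and let go, it comes back 13 mm and stays latched at 0
- drawer_front (a point): centre of the outer face of the drawer's red front panel (270 mm wide, from 12 to 66 mm above the counter, 20 thick; white label in the middle); axes as the safe's; moves with the drawer, which opens to the safe's -x. Shut, the face stands 32 mm in front of the safe
- drawer_in (a point): point on the drawer's floor (18 mm above the counter), 64 mm behind the back of its front panel, midway across; axes as the safe's; moves with the drawer. Inside 242 mm wide (y), 168 deep, side walls 32 high; fully open, 137 mm behind the panel are uncovered; 50 mm between floor and roof
- carton_red_mid (a point): centre of the white medicine carton with red bands, 80 (its x) x 50 (its y) x 40 mm high, about 0.16 kg, lying on the counter; its z is up
- pin_grip (a point): locking pin: centre of its yellow square grip, 30 x 30 mm, 56 high, faces along its x and y, z up. Under the grip a steel collar, 44 mm across, 6 thick (underside 34 mm below this point), then an 8 mm stem with a brass foot 20 mm across, 8 thick. Stem and foot slide up into it by up to 10 mm against a spring (1 to 3.5 N). 0.24 kg. Stands upright in the stand
- pin_foot (a point): centre of the flat end of the pin's foot, 72 mm below pin_grip with the spring out; moves with the foot. The foot passes the entry but not the slot, so once inside it can only be slid along. On the rail it is 86 mm above the counter; in the notch, with the collar down on the safe's top, about 72 mm
- stand: fixed grey block 70 x 70 x 60 mm high with a black foot band and a 31 mm hole from its top, 50 mm deep, for the pin; origin at the centre of its underside
- carton_green_mid (a point): bystander: the same kind of carton with green bands (80 x 50 x 40 mm, point at its centre); leave it alone
- carton_blue_mid (a point): bystander: the same kind of carton with dark blue bands (80 x 50 x 40 mm, point at its centre); leave it alone
- pills: bystander: white tablet jar with a yellow label, 56 mm across, 85 mm high; origin at the centre of its underside
- radio: bystander: black two-way radio standing up, 35 x 55 x 115 mm plus an 80 mm aerial; origin at the centre of its underside
Mind the look-alikes: they are no part of the job. Leave any pink look-alike of the part that bears carton_red_mid alone.

How it is judged (in metres and radians):
On the way, in this order (a step that is already met when the one before it is completed fails the run):
1. the drawer has sprung open (value of joint drawer above 0.11 m), for 0.1 s.
2. the red carton lies upright in the drawer, let go (x of carton_red_mid in the frame of drawer_in between -0.075 and 0.11 m and y of carton_red_mid in the frame of drawer_in between -0.125 and 0.125 m and z of carton_red_mid in the frame of drawer_in between 0.012 and 0.03 m and angle between carton_red_mid's own z axis and vertical below 0.2 rad and contact force between the fingers and carton_red below 0.1 N), for 0.2 s.
3. the drawer is latched shut and let go (value of joint drawer between -0.003 and 0.004 m and contact force between each of the arm, the fingers and drawer below 0.1 N), for 0.3 s.
4. the pin's foot is inside the safe, on the rail at the framed entry (x of pin_foot in the frame of safe between -0.08 and -0.05 m and z of pin_foot in the frame of safe between 0.078 and 0.094 m and y of pin_foot in the frame of safe between 0.055 and 0.095 m), for 0.05 s.
5. the foot has dropped into the notch (x of pin_foot in the frame of safe between -0.08 and -0.05 m and z of pin_foot in the frame of safe below 0.083 m and y of pin_foot in the frame of safe between -0.068 and 0.038 m), for 0.05 s.
At the end, for the whole second after the job is handed in: The drawer is latched shut (within 4 mm) with the red carton lying upright in it; the pin stands upright (within 0.1 rad) in the slot, its foot down in the notch (foot less than 77 mm above the counter) and its collar down on the safe's top (within 4 mm), released and at rest (value of joint drawer between -0.003 and 0.004 m and x of carton_red_mid in the frame of drawer_in between -0.075 and 0.11 m and y of carton_red_mid in the frame of drawer_in between -0.125 and 0.125 m and z of carton_red_mid in the frame of drawer_in between 0.012 and 0.03 m and angle between carton_red_mid's own z axis and vertical below 0.2 rad and x of pin_foot in the frame of safe between -0.08 and -0.05 m and z of pin_foot in the frame of safe between 0.066 and 0.077 m and z of pin_grip in the frame of safe below 0.148 m and angle between pin_grip's own z axis and vertical below 0.1 rad and y of pin_foot in the frame of safe between -0.068 and 0.038 m and linear speed of each of pin, carton_red below 0.02 m/s); the robot touches nothing.
It fails at once if another carton, the tablet jar or the radio is moved more than 40 mm (distance of any of carton_green_mid, carton_blue_mid, pills, radio from where it was at the start of the episode above 0.04 m).
It also fails if it takes over 72 s, if anything falls off the work surface, if the arm or the gripper's body presses on something with over 40 N, if the wrist force passes 120 N, or if a joint passes its speed limit or range.

## Working session

There is one attempt and no reset: what is moved stays moved. The work goes in short steps, Python scripts to look and compute and a tool call to move; the robot and the scene stay as the last step left them, time stands still between calls to the robot, and variables do not carry over. Pictures are saved under pics/ and viewed, about 8 in all and at most 12, crops included, and the job is handed in when it is done.

Besides the shell and the picture viewer there is one more tool, called as name(argument=value, ...), one argument or row to a line, values as JSON. arm_command: Moves the arm, as the interface text tells. Its arguments: {"type":"object","properties":{"translation":{"type":"array","items":{"type":"array","items":{"type":"number"}}},"twist":{"type":"array","items":{"type":"number"}},"grip":{"type":"number"},"force":{"type":"number"}},"required":["translation","twist"]}

```bash
mkdir -p pics; ls
cat > h.py <<'E'
import numpy as np, cv2
from cell import telemetry, optics, env
from scipy.spatial.transform import Rotation as R
def T():
    o=telemetry.get_obs(); M=np.eye(4); M[:3,:3]=R.from_euler('xyz',o['tool_rot'],degrees=True).as_matrix(); M[:3,3]=o['tool_pos']; return M
def cam(n):
    M=T() if n=='wrist' else None
    c=optics.read_camera(n); c['E']=M@c['hand_eye'] if n=='wrist' else c['extrinsics']; return c
def ray(c,u,v,z):
    K=np.array([[c['fx'],0,c['cx']],[0,c['fy'],c['cy']],[0,0,1]])
    d=c.get('distortion',c.get('dist'))
    p=cv2.undistortPoints(np.array([[[u,v]]],float),K,None if d is None else np.array(d,float))[0,0]
    w=c['E'][:3,:3]@np.array([p[0],-p[1],-1]); o=c['E'][:3,3]
    return o+w*(z-o[2])/w[2]
def proj(c,P):
    q=np.linalg.inv(c['E'])@np.append(P,1); return np.array([c['cx']+c['fx']*q[0]/-q[2], c['cy']+c['fy']*q[1]/q[2]])
E
python3 - <<'E'
from h import *
print(telemetry.get_obs())
for n in ['scene','top','wrist']:
    c=cam(n); cv2.imwrite(f'pics/{n}0.png',c['img']); print(n,{k:v for k,v in c.items() if k not in('img','E')})
a=[cv2.imread(f'pics/{n}0.png') for n in ['scene','top']]
cv2.imwrite('pics/both0.png',cv2.resize(np.vstack(a),None,fx=.78,fy=.78))
E
```

```text
pics
{'time_s': 0.0, 'qpos': array([73.91712015, 18.43992124, -4.0161086 , 83.17541412,  1.29447014,
       78.54162279, -3.26038423]), 'joint_velocities': array([-0.03188049, -0.07398597,  0.01295191,  0.0110578 , -0.0139141 ,
        0.00399281,  0.06956391]), 'effort': array([-3.93158427e-05, -4.91286993e+01, -4.03884519e-01, -3.12536895e+01,
       -6.40479103e-02,  4.37580119e-02,  1.82288863e-04]), 'tool_pos': array([ 0.18865174, -0.62143094,  0.22144735]), 'tool_rot': array([ 1.79994875e+02,  1.11739220e-01, -7.31073065e+01]), 'force': array([-0.55563974,  0.05576091, -0.08477788]), 'wrist_torque': array([ 0.01088836, -0.01562235, -0.04002659]), 'grip_width': 0.08672326563332514}
scene {'fx': 356.2712525338272, 'fy': 356.2712525338272, 'cx': 249.90336092384632, 'cy': 191.51441317185902, 'extrinsics': array([[-0.79879918, -0.31662999,  0.51153232,  1.12602497],
       [ 0.60110691, -0.45441802,  0.65739999,  0.76118915],
       [ 0.02429695,  0.83261618,  0.55331722,  0.76059542],
       [ 0.        ,  0.        ,  0.        ,  1.        ]])}
top {'fx': 401.0757998217023, 'fy': 401.0757998217023, 'cx': 259.97953388969796, 'cy': 191.79615671029285, 'extrinsics': array([[-0.00333982,  0.99555618, -0.09411021,  0.39038168],
       [-0.99997833, -0.002791  ,  0.0059627 ,  0.01499619],
       [ 0.00567354,  0.09412808,  0.99554393,  1.43771438],
       [ 0.        ,  0.        ,  0.        ,  1.        ]])}
wrist {'fx': 306.4545815961374, 'fy': 306.4545815961374, 'cx': 259.25558263752026, 'cy': 194.33095320266239, 'hand_eye': array([[ 9.99999874e-01, -4.28109545e-05,  5.01015207e-04,
         5.93846451e-05],
       [ 1.00521749e-04, -9.59237421e-01, -2.82601415e-01,
        -8.07954609e-02],
       [ 4.92690972e-04,  2.82601429e-01, -9.59237296e-01,
        -1.61956207e-01],
       [ 0.00000000e+00,  0.00000000e+00,  0.00000000e+00,
         1.00000000e+00]])}
```

View pics/both0.png

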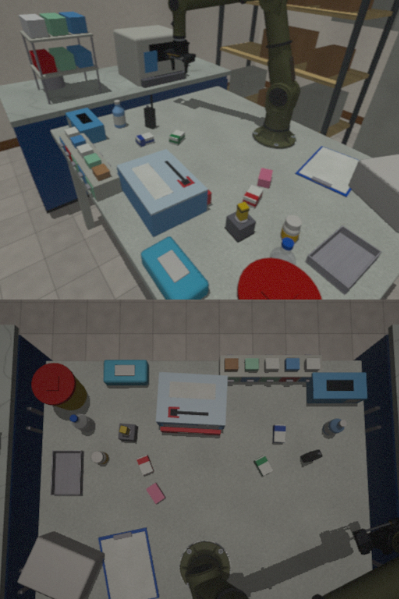

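View pics/top0.png

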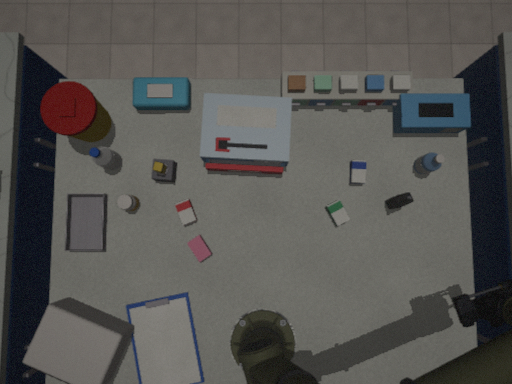

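Top view: candidates for the red carton are the white, red-banded one at (186,212), the pink look-alike at (200,248) and a red box in the back rack at (372,102); the choice is (186,212). Safe top runs (203..292, 95..165), slot entry at (222,144), slot end at (267,147), red drawer front at (243,168), pin and stand at (160,168). Green carton is at (339,213), blue at (358,172), jar at (128,203) and radio at (400,201).

Run:
```python
from h import *
c=cam('top'); s=cam('scene')
hsv=cv2.cvtColor(c['img'],cv2.COLOR_BGR2HSV)
# crude positions
for n,u,v,z in [('red',186,212,.04),('pink',200,248,.04),('green',339,213,.04),('blue',358,172,.04),('entry',222,144,.11),('send',267,147,.11),('stand',164,170,.06),('pin',158,168,.13),('jar',128,203,.085),('radio',400,201,.115),('safeFL',204,163,.11),('safeFR',289,165,.11),('safeBL',207,96,.11),('safeBR',291,98,.11),('drawL',206,166,.066),('drawR',283,171,.066)]:
    print(n,ray(c,u,v,z).round(3))
a=cv2.resize(c['img'][90:270,110:310],None,fx=3,fy=3,interpolation=cv2.INTER_CUBIC)
P=proj(s,ray(c,186,212,.02)); print(P)
u,v=P.astype(int)
b=cv2.resize(s['img'][v-80:v+80,u-130:u+30],(540,540),interpolation=cv2.INTER_CUBIC)
out=np.hstack([a,b]); out=cv2.resize(out,(800,int(out.shape[0]*800/out.shape[1]))); cv2.imwrite('pics/crop1.png',out)
```

```text
red [0.453 0.264 0.04 ]
pink [0.328 0.214 0.04 ]
green [ 0.447 -0.269  0.04 ]
blue [ 0.592 -0.339  0.04 ]
entry [0.678 0.134 0.11 ]
send [ 0.667 -0.017  0.11 ]
stand [0.597 0.339 0.06 ]
pin [0.594 0.342 0.13 ]
jar [0.482 0.452 0.085]
radio [ 0.483 -0.457  0.115]
safeFL [0.613 0.194 0.11 ]
safeFR [ 0.606 -0.09   0.11 ]
safeBL [0.843 0.186 0.11 ]
safeBR [ 0.836 -0.1    0.11 ]
drawL [0.61  0.193 0.066]
drawR [ 0.592 -0.073  0.066]
[323.49915103 250.84232974]
```

View pics/crop1.png

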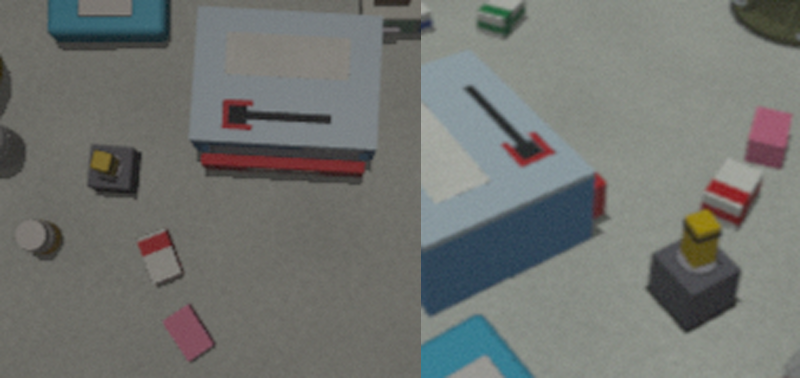

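The close crop confirms it: white carton with a red band at (160,257) of the crop, plain pink one at (188,332), pin with yellow grip in the grey stand. I'll hover with the wrist camera over the work area.

```bash
cat >> h.py <<'E'
def plan(xyz,yaw=None,step=6.0,T0=None):
    """rows (cm, deg) from the measured pose to target"""
    M=T(); o=telemetry.get_obs(); y=o['tool_rot'][2]; p=M[:3,3].copy(); g=np.array(xyz)
    dy=0 if yaw is None else (yaw-y+180)%360-180
    n=max(int(np.ceil(np.linalg.norm(g-p)*100/step)),int(np.ceil(abs(dy)/10)),1)
    tr=[]
    for i in range(n):
        a=np.radians(y+dy*i/n); c,s=np.cos(a),np.sin(a); d=(g-p)*100/n
        tr.append([round(d[0]*c+d[1]*s,2),round(d[0]*s-d[1]*c,2),round(-d[2],2)])
    print('t',round(o['time_s'],2),'p',p.round(4),'yaw',round(y,2),'w',round(o['grip_width'],4),'f',o['force'].round(1))
    print('tr',tr,'twist',round(dy/n,2),'n',n)
E
python3 -c "
from h import *
plan([.54,.12,.30],-94)"
```

```text
t 0.25 p [ 0.1888 -0.6217  0.222 ] yaw -73.11 w 0.0871 f [ 0.3  0.5 -0.3]
tr [[np.float64(-4.34), np.float64(-3.94), np.float64(-0.56)], [np.float64(-4.44), np.float64(-3.83), np.float64(-0.56)], [np.float64(-4.54), np.float64(-3.71), np.float64(-0.56)], [np.float64(-4.63), np.float64(-3.59), np.float64(-0.56)], [np.float64(-4.73), np.float64(-3.47), np.float64(-0.56)], [np.float64(-4.82), np.float64(-3.34), np.float64(-0.56)], [np.float64(-4.9), np.float64(-3.22), np.float64(-0.56)], [np.float64(-4.98), np.float64(-3.09), np.float64(-0.56)], [np.float64(-5.06), np.float64(-2.96), np.float64(-0.56)], [np.float64(-5.14), np.float64(-2.82), np.float64(-0.56)], [np.float64(-5.21), np.float64(-2.69), np.float64(-0.56)], [np.float64(-5.28), np.float64(-2.55), np.float64(-0.56)], [np.float64(-5.34), np.float64(-2.41), np.float64(-0.56)], [np.float64(-5.4), np.float64(-2.27), np.float64(-0.56)]] twist -1.49 n 14
```

arm_command(
  translation=[
    [-4.3,-3.9,-0.6],
    [-4.4,-3.8,-0.6],
    [-4.5,-3.7,-0.6],
    [-4.6,-3.6,-0.6],
    [-4.7,-3.5,-0.6],
    [-4.8,-3.3,-0.6],
    [-4.9,-3.2,-0.6],
    [-5,-3.1,-0.6],
    [-5.1,-3,-0.6],
    [-5.1,-2.8,-0.6],
  ],
  twist=[1.5,1.5,1.5,1.5,1.5,1.5,1.5,1.5,1.5,1.5],
  grip=0,
)

```text
time_s: 1.5
tool_pos: [0.4478, -0.0831, 0.2822]
tool_rot: [-180.0, -0.1, -89.2]
force: [1.7, -1.0, -0.6]
grip_width: 0.0016
```

```bash
sed -i "s/print('tr',tr,'twist',round(dy\/n,2)/print('tr',[[float(v) for v in r] for r in tr],'twist',round(-dy\/n,2)/" h.py; python3 -c "
from h import *
plan([.54,.12,.30],-94)"
```

```text
t 1.5 p [ 0.4478 -0.0831  0.2822] yaw -89.18 w 0.0016 f [ 1.7 -1.  -0.6]
tr [[-5.04, -2.38, -0.45], [-5.09, -2.27, -0.45], [-5.14, -2.16, -0.45], [-5.18, -2.05, -0.45]] twist 1.2 n 4
```

arm_command(
  translation=[
    [-5,-2.4,-0.4],
    [-5.1,-2.3,-0.4],
    [-5.1,-2.2,-0.4],
    [-5.2,-2,-0.4],
    [0,0,0],
    [0,0,0],
  ],
  twist=[1.2,1.2,1.2,1.2,0,0],
)

```text
time_s: 2.25
tool_pos: [0.5427, 0.1308, 0.2991]
tool_rot: [-179.8, -0.1, -93.8]
force: [0.0, -1.4, 0.5]
grip_width: 0.0005
```

```bash
python3 -c "
from h import *
c=cam('wrist'); cv2.imwrite('pics/w1.png',c['img']); np.save('w1.npy',c['E']); print(c['E'][:3,3],T()[:3,3])
for n,P in [('entry',(.678,.134,.11)),('red',(.453,.264,.04)),('pin',(.594,.342,.13))]: print(n,proj(c,np.array(P)))"
```

```text
[0.62257438 0.12659711 0.46132242] [0.54247422 0.13106422 0.29913822]
entry [248.75137753  50.9205412 ]
red [174.3329985  230.46515837]
pin [ 61.463963   146.55371379]
```

View pics/w1.png

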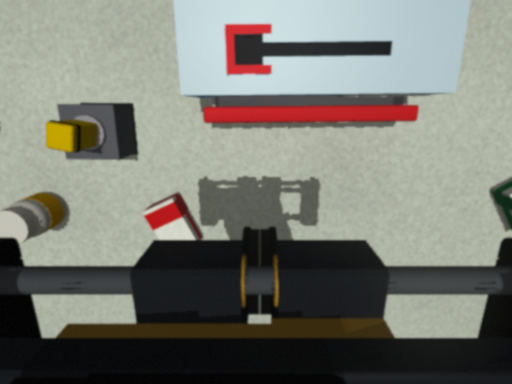

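The wrist view shows the red frame's entry hole at about (248,49), slot end at (391,48), red panel top from (204,115) to (417,113), yellow grip top at (62,136) on the stand, red carton at (172,215), partly hidden by the gripper.

Run:
```python
from h import *
img=cv2.imread('pics/w1.png'); c=dict(E=np.load('w1.npy'),fx=306.45,fy=306.45,cx=259.26,cy=194.33)
hsv=cv2.cvtColor(img,cv2.COLOR_BGR2HSV)
red=((hsv[...,0]<6)|(hsv[...,0]>174))&(hsv[...,1]>150)&(hsv[...,2]>90)
yel=(abs(hsv[...,0].astype(int)-25)<6)&(hsv[...,1]>150)&(hsv[...,2]>90)
blk=(hsv[...,2]<70)
blk[:, :150]=0; blk[90:]=0
def blobs(m,n):
    k,l,st,ce=cv2.connectedComponentsWithStats(m.astype(np.uint8))
    for i in range(1,k):
        if st[i,4]>150:
            cn=np.argwhere(l==i)[:,::-1].astype(np.float32); r=cv2.minAreaRect(cn); print(n,st[i],ce[i].round(1),np.round(cv2.boxPoints(r),1).tolist()); 
blobs(red,'red');blobs(yel,'yel');blobs(blk,'blk')
e=ray(c,248.5,49,.11); s=ray(c,391.5,47.5,.11); print(e,s,np.linalg.norm(e-s))
```

```text
red [226  25  44  49 995] [243.2  48. ] [[226.0, 25.0], [269.0, 25.0], [269.0, 73.0], [226.0, 73.0]]
red [ 203  105  215   18 3338] [309.1 113.3] [[203.0, 106.30000305175781], [417.0, 104.19999694824219], [417.1000061035156, 120.19999694824219], [203.10000610351562, 122.30000305175781]]
red [145 202  38  27 523] [163.7 215.3] [[144.6999969482422, 215.39999389648438], [176.10000610351562, 201.0], [182.60000610351562, 215.3000030517578], [151.1999969482422, 229.60000610351562]]
yel [ 47 122  27  30 718] [ 60.1 136.1] [[47.0, 122.0], [73.0, 122.0], [73.0, 151.0], [47.0, 151.0]]
yel [ 29 193  26  19 166] [ 42.4 198.2] [[28.5, 197.6999969482422], [36.400001525878906, 185.5], [56.900001525878906, 198.8000030517578], [49.0, 211.0]]
blk [ 235   35  156   29 2267] [300.1  48.5] [[235.0, 35.0], [390.0, 35.0], [390.0, 63.0], [235.0, 63.0]]
[0.67986089 0.13412833 0.11      ] [ 0.67140456 -0.01550608  0.11      ] 0.14987315960552064
```

```bash
python3 -c "
from h import *
c=dict(E=np.load('w1.npy'),fx=306.45,fy=306.45,cx=259.26,cy=194.33)
for u,v,z in [(60.5,136.5,.122),(203,122,.066),(417,120,.066),(203,106,.066),(163.7,215.3,.04)]: print(ray(c,u,v,z).round(4))
plan([.545,.067,.052],-93.3)"
```

```text
[0.6042 0.3456 0.122 ]
[0.6071 0.1985 0.066 ]
[ 0.5918 -0.0697  0.066 ]
[0.6263 0.1962 0.066 ]
[0.4777 0.2761 0.04  ]
t 2.3 p [0.5425 0.1311 0.2991] yaw -93.79 w 0.0003 f [0.8 0.5 1. ]
tr [[1.28, -0.14, 4.94], [1.28, -0.13, 4.94], [1.28, -0.13, 4.94], [1.28, -0.13, 4.94], [1.28, -0.13, 4.94]] twist -0.1 n 5
```

arm_command(
  translation=[
    [1.3,-0.1,5],
    [1.3,-0.1,5],
    [1.3,-0.1,5],
    [1.3,-0.1,5],
    [1.3,-0.1,4.7],
    [0,0,0],
  ],
  twist=[0,0,0,0,0,-0.5],
)

```text
time_s: 3.05
tool_pos: [0.5448, 0.0503, 0.0483]
tool_rot: [-179.4, -0.6, -94.2]
force: [-0.2, -0.3, 0.1]
grip_width: 0.0004
```

arm_command(
  translation=[
    [0,-1.5,-0.4],
    [0,-1.3,0],
    [0,-1,0],
    [0,0,0],
  ],
  twist=[-0.5,0,0,0],
)

```text
time_s: 3.55
tool_pos: [0.5876, 0.0476, 0.059]
tool_rot: [-179.1, -0.6, -93.8]
force: [-3.8, -1.2, -1.0]
grip_width: 0.0006
```

arm_command(
  translation=[
    [0,0,0.8],
    [0,-0.6,0],
    [0,-0.6,0],
    [0,-0.5,0],
  ],
  twist=[0,0,0,0],
)

```text
time_s: 4.05
tool_pos: [0.5968, 0.0479, 0.0495]
tool_rot: [179.9, -0.8, -93.6]
force: [-21.5, -0.3, 15.1]
grip_width: 0.0005
```

arm_command(
  translation=[
    [0,6,0],
    [0,6,-1],
    [0,1,-6],
    [0,0,-6],
    [0,0,-6],
    [0,0,0],
    [0,0,0],
    [0,0,0],
  ],
  twist=[0,0,0,0,0,0,0,0],
  grip=100,
)

```text
time_s: 5.05
tool_pos: [0.4682, 0.0589, 0.2395]
tool_rot: [-179.7, -0.9, -93.5]
force: [-0.3, -0.3, 0.6]
grip_width: 0.072
```

Run:
```python
from h import *
c=cam('top'); cv2.imwrite('pics/top2.png',c['img'])
hsv=cv2.cvtColor(c['img'],cv2.COLOR_BGR2HSV)
red=((hsv[...,0]<8)|(hsv[...,0]>174))&(hsv[...,1]>120)&(hsv[...,2]>70)
k,l,st,ce=cv2.connectedComponentsWithStats(red.astype(np.uint8))
print([ (st[i].tolist(),ce[i].round(1).tolist()) for i in range(1,k) if st[i,4]>15])
w=cam('wrist'); cv2.imwrite('pics/w2.png',w['img']); np.save('w2.npy',w['E'])
plan([.45,.16,.22],-70)
```

```text
[([40, 82, 55, 53, 2255], [67.4, 107.5]), ([216, 138, 14, 14, 80], [220.6, 143.9]), ([276, 199, 5, 6, 27], [278.0, 201.2]), ([176, 201, 16, 11, 94], [183.3, 205.7])]
t 5.15 p [0.4677 0.0589 0.2391] yaw -93.47 w 0.0801 f [-0.2  0.4 -0.1]
tr [[-3.33, 0.79, 0.64], [-3.41, 0.33, 0.64], [-3.42, -0.13, 0.64]] twist -7.82 n 3
```

Run:
```python
from h import *
c=dict(E=np.load('w2.npy'),fx=306.45,fy=306.45,cx=259.26,cy=194.33)
u,v=proj(c,np.array([.46,.265,.04])).astype(int); print(u,v)
im=cv2.imread('pics/w2.png'); t=cv2.imread('pics/top2.png')[130:260,150:300]
y0=max(v-75,0); x0=max(u-75,0); cr=im[y0:y0+150,x0:x0+150]; print(x0,y0)
cv2.imwrite('pics/crop2.png',np.hstack([cv2.resize(im,(512,384)),cv2.resize(t,(288,384))]))
cv2.imwrite('pics/w2c.png',cr)
```

```text
88 191
13 116
```

View pics/crop2.png

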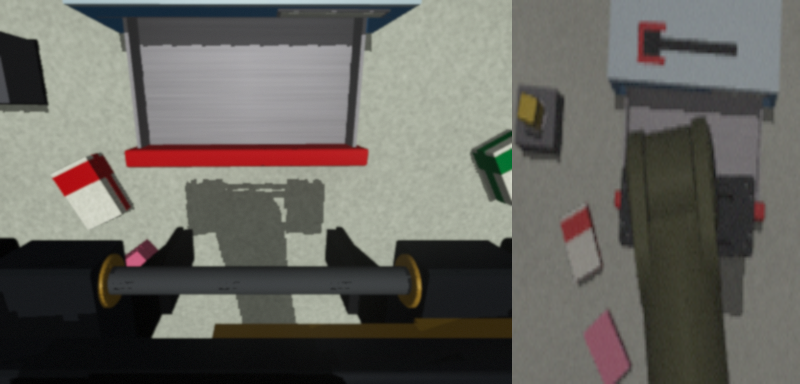

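Drawer is open (red front now at row 157 of the wrist view, tray visible). The red carton's top face has corners (52,178), (92,155), (92,229), (131,206); the pink one is at (140,255), well clear.

Run:
```python
from h import *
c=dict(E=np.load('w2.npy'),fx=306.45,fy=306.45,cx=259.26,cy=194.33)
P=[ray(c,u,v,.04) for u,v in [(52,178),(92,155),(131,206),(92,229)]]
for p in P: print(p.round(4))
m=np.mean(P,axis=0); d=P[1]+P[0]-P[2]-P[3]; print(m,np.degrees(np.arctan2(d[1],d[0])), np.linalg.norm(d)/2)
print('front',ray(c,126,166,.066),ray(c,367,163,.066),'back edge',ray(c,126,150,.066))
yaw=np.degrees(np.arctan2(d[1],d[0]))-90
plan([m[0],m[1],.10],yaw)
```

```text
[0.4792 0.305  0.04  ]
[0.5035 0.2518 0.04  ]
[0.4381 0.2174 0.04  ]
[0.411  0.2715 0.04  ]
[0.45795259 0.26143931 0.04      ] 26.912745820194246 0.07492020289172734
front [0.49234547 0.20320629 0.066     ] [ 0.47882543 -0.06336993  0.066     ] back edge [0.50981756 0.20001616 0.066     ]
t 5.15 p [0.4677 0.0589 0.2391] yaw -93.47 w 0.0801 f [-0.2  0.4 -0.1]
tr [[-4.03, 0.44, 2.78], [-4.06, 0.01, 2.78], [-4.03, -0.42, 2.78], [-3.97, -0.84, 2.78], [-3.86, -1.26, 2.78]] twist -6.08 n 5
```

arm_command(
  translation=[
    [-4,0.4,2.8],
    [-4,0,2.8],
    [-4,-0.4,2.8],
    [-4,-0.8,2.8],
    [-3.5,-1.2,2],
    [0,0,0],
  ],
  twist=[-6,-6,-6,-6,-5,0],
  grip=100,
  force=20,
)

```text
time_s: 5.9
tool_pos: [0.4564, 0.2576, 0.0943]
tool_rot: [179.4, -0.6, -63.7]
force: [0.2, -0.6, 0.4]
grip_width: 0.0873
```

Run:
```python
from h import *
plan([.458,.2615,.013],-63.1)
w=cam('wrist'); cv2.imwrite('pics/w3.png',w['img']); np.save('w3.npy',w['E'])
t=cam('top')
for n,m in (('wrist',w),('top',t)):
    hsv=cv2.cvtColor(m['img'],cv2.COLOR_BGR2HSV)
    red=((hsv[...,0]<8)|(hsv[...,0]>174))&(hsv[...,1]>120)&(hsv[...,2]>70)
    k,l,st,ce=cv2.connectedComponentsWithStats(red.astype(np.uint8))
    print(n,[ (st[i].tolist(),ce[i].round(1).tolist()) for i in range(1,k) if st[i,4]>15])
for P in [(.4792,.305,.04),(.5035,.2518,.04),(.4381,.2174,.04)]: print(proj(w,np.array(P)))
```

```text
t 5.9 p [0.4564 0.2576 0.0943] yaw -63.73 w 0.0873 f [ 0.2 -0.6  0.4]
tr [[-0.14, -0.16, 4.07], [-0.14, -0.16, 4.07]] twist -0.32 n 2
wrist [([217, 148, 63, 7, 126], [248.0, 151.3]), ([211, 162, 71, 38, 2332], [245.6, 180.6]), ([347, 205, 84, 59, 2241], [385.6, 231.5])]
top [([40, 82, 55, 53, 2261], [67.4, 107.4]), ([216, 138, 14, 14, 78], [220.6, 144.0]), ([210, 199, 71, 10, 384], [245.5, 203.6]), ([186, 201, 5, 6, 22], [188.2, 203.6])]
[212.16260142 160.92784702]
[294.29198664 163.17345858]
[293.57288337 255.99601169]
```

arm_command(
  translation=[
    [-0.9,0,0],
    [0,0,3],
    [0,0,3],
    [0,0,1.8],
    [0,0,0],
  ],
  twist=[0,0,0,0,0],
)

```text
time_s: 6.62
tool_pos: [0.4596, 0.258, 0.0195]
tool_rot: [179.9, -1.1, -64.8]
force: [-0.4, 0.5, 0.8]
grip_width: 0.087
```

arm_command(
  translation=[
    [-0.5,0.2,0.3],
    [-0.5,0.1,0.3],
    [0,0,0],
  ],
  twist=[-0.8,-0.8,0],
)

```text
time_s: 7.0
tool_pos: [0.4538, 0.2665, 0.0153]
tool_rot: [-179.9, -1.2, -63.1]
force: [0.1, 0.2, 0.0]
grip_width: 0.0868
```

Good. Close and lift.

arm_command(
  translation=[
    [0,0,0],
    [0,0,0],
    [0,0,0],
    [0,0,0],
    [0,0,-3],
    [0,0,-5],
    [0,0,-4],
    [0,0,0],
  ],
  twist=[0,0,0,0,0,0,0,0],
  grip=0,
  force=20,
)

```text
time_s: 8.0
tool_pos: [0.4515, 0.2675, 0.1371]
tool_rot: [179.9, -1.2, -63.1]
force: [-0.1, 0.0, -2.3]
grip_width: 0.0501
```

Run:
```python
from h import *
w=cam('wrist'); t=cam('top')
cv2.imwrite('pics/l4.png',np.hstack([cv2.resize(w['img'],(400,300)),cv2.resize(t['img'][90:270,120:360],(400,300))]))
hsv=cv2.cvtColor(t['img'],cv2.COLOR_BGR2HSV)
red=((hsv[...,0]<8)|(hsv[...,0]>174))&(hsv[...,1]>120)&(hsv[...,2]>70)
k,l,st,ce=cv2.connectedComponentsWithStats(red.astype(np.uint8))
for i in range(1,k):
    if st[i,4]>100 and st[i,0]>150:
        r=st[i]; print(r,ray(t,r[0],r[1]+r[3],.066),ray(t,r[0]+r[2],r[1]+r[3],.066), ray(t,ce[i][0],ce[i][1],.066))
plan([.554,.066,.15],-93.3)
```

```text
[204 199  77  10 416] [0.46150969 0.19836358 0.066     ] [ 0.46070706 -0.06496624  0.066     ] [0.48038088 0.06877712 0.066     ]
t 8.1 p [0.4497 0.2657 0.134 ] yaw -63.13 w 0.05 f [-0.  -1.4 -3.1]
tr [[5.63, -0.07, -0.4], [5.58, -0.81, -0.4], [5.42, -1.53, -0.4], [5.17, -2.23, -0.4]] twist 7.54 n 4
```

View pics/l4.png

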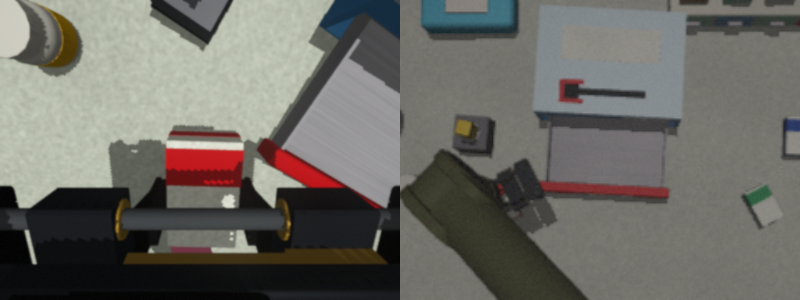

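Carton is held upright (opening 50 mm), and the drawer is fully open. Carry it over the tray.

arm_command(
  translation=[
    [5.6,-0.1,-0.4],
    [5.6,-0.8,-0.4],
    [5.2,-1.5,-0.4],
    [4,-2,0],
    [0,0,0],
    [0,0,0],
  ],
  twist=[7.5,7.5,7.5,7.5,0,0],
)

```text
time_s: 8.85
tool_pos: [0.5446, 0.0723, 0.1375]
tool_rot: [179.1, -1.4, -93.9]
force: [0.2, 1.0, -2.6]
grip_width: 0.0501
```

```bash
python3 -c "
from h import *
plan([.556,.066,.06],-93.3)"
```

```text
t 8.85 p [0.5446 0.0723 0.1375] yaw -93.89 w 0.0501 f [ 0.2  1.  -2.6]
tr [[0.28, -0.59, 3.87], [0.28, -0.59, 3.87]] twist -0.3 n 2
```

arm_command(
  translation=[
    [0.3,-0.6,3],
    [0.3,-0.6,3],
    [0,0,1.5],
    [0,0,0],
    [0,0,0],
  ],
  twist=[0,0,0,0,0],
)

```text
time_s: 9.48
tool_pos: [0.5514, 0.0693, 0.0586]
tool_rot: [178.9, -1.3, -93.3]
force: [0.8, -0.0, -1.7]
grip_width: 0.0501
```

arm_command(
  translation=[
    [0,0,1],
    [0,0,0.8],
    [0,0,0.6],
    [0,0,0.3],
    [0,0,0],
  ],
  twist=[0,0,0,0,0],
)

```text
time_s: 10.1
tool_pos: [0.5609, 0.0686, 0.0419]
tool_rot: [-180.0, -1.5, -93.4]
force: [-0.6, -0.2, -1.6]
grip_width: 0.0499
```

arm_command(
  translation=[
    [0,0,0.6],
    [0,0,0.6],
    [0,0,0],
  ],
  twist=[0,0,0],
)

```text
time_s: 10.48
tool_pos: [0.5699, 0.0681, 0.0389]
tool_rot: [-179.0, -1.6, -93.6]
force: [-0.2, -0.3, -2.9]
grip_width: 0.0498
```

arm_command(
  translation=[
    [0,1,0.5],
    [0,0.6,0.5],
    [0,0,0],
  ],
  twist=[0,0,0],
)

```text
time_s: 10.85
tool_pos: [0.5669, 0.0683, 0.0377]
tool_rot: [-177.4, -1.5, -93.7]
force: [-0.6, -0.8, -2.6]
grip_width: 0.0502
```

```bash
python3 -c "
from h import *
o=telemetry.get_obs(); print(o['qpos'].round(1),o['wrist_torque'].round(2),o['force'].round(1),o['joint_velocities'].round(1))
w=cam('wrist'); s=cam('scene'); cv2.imwrite('pics/l5.png',np.hstack([cv2.resize(w['img'],(400,300)),cv2.resize(s['img'][100:340,120:440],(400,300))]))
print(T()[:3,3])"
```

```text
[  30.2   24.2  -48.5  106.6   24.2   57.2 -122.4] [0.03 0.17 0.  ] [-0.6 -0.8 -2.6] [-0.1 -0.6  0.3 -1.   0.5 -0.6  0.1]
[0.56670571 0.06823839 0.0371282 ]
```

View pics/l5.png

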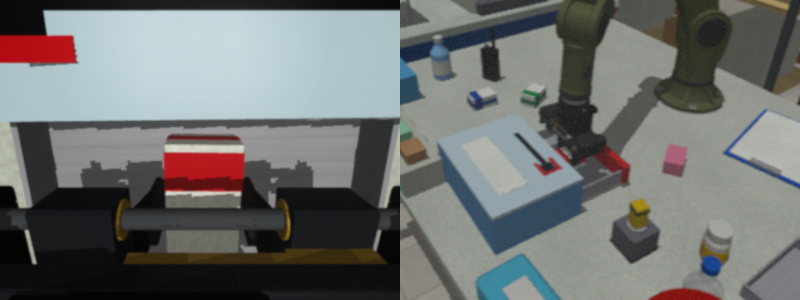

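arm_command(
  translation=[
    [0,0.8,0.8],
    [0,0.3,0.5],
  ],
  twist=[0,0],
)

```text
time_s: 11.2
tool_pos: [0.5669, 0.0683, 0.032]
tool_rot: [-176.3, -1.5, -93.8]
force: [-2.5, -2.7, 25.1]
grip_width: 0.0504
```

arm_command(
  translation=[
    [0,0,0],
    [0,0,0],
    [0,0,0],
    [0,0,-3],
    [0,0,-5],
    [0,0,-5],
    [0,0,0],
  ],
  twist=[0,0,0,0,0,0,0],
  grip=100,
)

```text
time_s: 12.08
tool_pos: [0.5535, 0.0723, 0.1588]
tool_rot: [-177.1, -1.5, -93.7]
force: [1.1, 0.1, -0.9]
grip_width: 0.0872
```

```bash
python3 -c "
from h import *
o=telemetry.get_obs(); print(o['qpos'].round(1))
w=cam('wrist'); s=cam('scene'); cv2.imwrite('pics/l6.png',np.hstack([cv2.resize(w['img'],(400,300)),cv2.resize(s['img'][150:270,190:350],(400,300))]))
plan([.49,.0708,.2],-93.3)
plan([.43,.074,.2],-93.3)
plan([.43,.074,.2],-63.3)
"
```

```text
[  36.1   13.9  -53.7  102.    14.6   68.1 -115.6]
t 12.18 p [0.5511 0.0712 0.155 ] yaw -93.76 w 0.0868 f [ 0.2 -0.3 -1.4]
tr [[0.22, 3.05, -2.25], [0.21, 3.05, -2.25]] twist -0.23 n 2
t 12.18 p [0.5511 0.0712 0.155 ] yaw -93.76 w 0.0868 f [ 0.2 -0.3 -1.4]
tr [[0.17, 4.03, -1.5], [0.16, 4.03, -1.5], [0.15, 4.04, -1.5]] twist -0.15 n 3
t 12.18 p [0.5511 0.0712 0.155 ] yaw -93.76 w 0.0868 f [ 0.2 -0.3 -1.4]
tr [[0.13, 3.03, -1.12], [-0.27, 3.02, -1.12], [-0.67, 2.95, -1.12], [-1.06, 2.84, -1.12]] twist -7.62 n 4
```

View pics/l6.png

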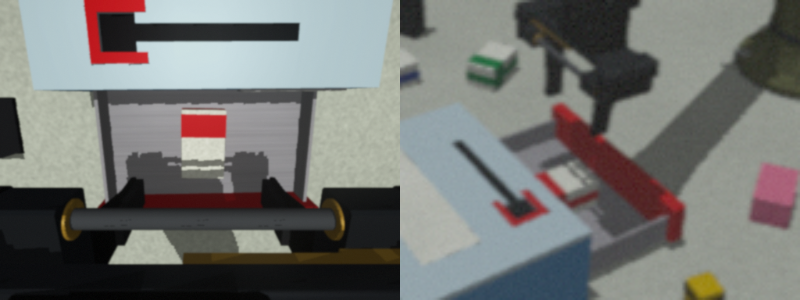

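The carton lies flat, right way up, inside the drawer behind the red front. Now move in front of the drawer to push it shut.

arm_command(
  translation=[
    [0.2,4,-1.5],
    [0.2,4,-0.5],
    [0.2,2.8,0],
    [0,0,0],
  ],
  twist=[0,0,0,0],
  grip=0,
)

```text
time_s: 12.68
tool_pos: [0.4344, 0.0712, 0.1623]
tool_rot: [-178.4, -1.2, -93.9]
force: [0.4, 0.6, 0.7]
grip_width: 0.0547
```

```bash
python3 -c "
from h import *
o=telemetry.get_obs(); print(o['qpos'].round(1),o['tool_rot'])
plan([.443,.073,.052],-93.3)
"
```

```text
[  45.1   -7.1  -54.8  115.2   -4.6   67.7 -101.8] [-178.43227299   -1.24371379  -93.902408  ]
t 12.68 p [0.4344 0.0712 0.1623] yaw -93.9 w 0.0547 f [0.4 0.6 0.7]
tr [[-0.12, -0.42, 5.51], [-0.12, -0.42, 5.51]] twist -0.3 n 2
```

arm_command(
  translation=[
    [0,0,3],
    [0,0,3],
    [0,0,3],
    [0,0,2],
    [0,0,0],
  ],
  twist=[0,0,0,0,0],
)

```text
time_s: 13.3
tool_pos: [0.4371, 0.0682, 0.0448]
tool_rot: [-178.8, -1.0, -94.0]
force: [-0.2, -0.2, -0.6]
grip_width: 0.0054
```

arm_command(
  translation=[
    [0,-1,-0.3],
    [0,-1.3,-0.2],
    [0,-1.3,0],
    [0,-1.3,0],
    [0,-1.3,0],
    [0,-1.3,0],
    [0,-1.3,0],
    [0,-1,0],
    [0,-1,0],
    [0,0,0],
  ],
  twist=[0,0,0,0,0,0,0,0,0,0],
)

```text
time_s: 14.55
tool_pos: [0.551, 0.061, 0.0518]
tool_rot: [-179.1, -0.9, -94.0]
force: [-2.8, -1.1, 0.6]
grip_width: 0.0008
```

arm_command(
  translation=[
    [0,-1,0],
    [0,-1,0],
    [0,-1,0],
    [0,-0.8,0],
    [0,-0.8,0],
    [0,-0.6,0],
  ],
  twist=[0,0,0,0,0,0],
)

```text
time_s: 15.3
tool_pos: [0.5975, 0.0583, 0.0517]
tool_rot: [-180.0, -1.1, -94.0]
force: [-23.0, 2.3, 16.4]
grip_width: 0.0005
```

Same stop position and force as at the first press. Let go and back off.

arm_command(
  translation=[
    [0,3,0],
    [0,4,0],
    [0,2,-2],
    [0,0,-5],
    [0,0,-5],
    [0,0,-5],
    [0,0,0],
    [0,0,0],
  ],
  twist=[0,0,0,0,0,0,0,0],
  grip=100,
)

```text
time_s: 16.3
tool_pos: [0.5205, 0.0628, 0.2349]
tool_rot: [-177.7, -1.4, -94.2]
force: [0.6, -0.0, -0.5]
grip_width: 0.0724
```

Run:
```python
from h import *
o=telemetry.get_obs(); print(o['qpos'].round(1),o['tool_rot'].round(1),o['tool_pos'])
t=cam('top')
hsv=cv2.cvtColor(t['img'],cv2.COLOR_BGR2HSV)
red=((hsv[...,0]<8)|(hsv[...,0]>174))&(hsv[...,1]>120)&(hsv[...,2]>70)
k,l,st,ce=cv2.connectedComponentsWithStats(red.astype(np.uint8))
for i in range(1,k):
    if st[i,4]>15 and st[i,0]>150: print(st[i],ray(t,ce[i][0],ce[i][1],.066))
yel=(abs(hsv[...,0].astype(int)-25)<6)&(hsv[...,1]>130)&(hsv[...,2]>70)
k,l,st,ce=cv2.connectedComponentsWithStats(yel.astype(np.uint8))
for i in range(1,k):
    if st[i,4]>15: print('y',st[i],ray(t,ce[i][0],ce[i][1],.122))
w=cam('wrist'); cv2.imwrite('pics/w7.png',w['img']); np.save('w7.npy',w['E'])
hsv=cv2.cvtColor(w['img'],cv2.COLOR_BGR2HSV)
red=((hsv[...,0]<6)|(hsv[...,0]>174))&(hsv[...,1]>150)&(hsv[...,2]>60)
k,l,st,ce=cv2.connectedComponentsWithStats(red.astype(np.uint8))
for i in range(1,k):
    if st[i,4]>100: print('w',st[i],ray(w,ce[i][0],ce[i][1],.066))
plan([.56,.335,.25],-93)
```

```text
[  45.3    5.2  -58.8   99.8    6.6   75.8 -109.1] [-177.7   -1.4  -94.2] [0.52048008 0.06280864 0.2349311 ]
[216 138  14  14  82] [0.68766643 0.14281611 0.066     ]
[252 165  31   8 175] [ 0.60045222 -0.01886705  0.066     ]
y [153 162  10  10  75] [0.60001287 0.34533009 0.122     ]
w [ 130    0   60   52 1102] [0.68257715 0.15443952 0.066     ]
w [ 122   93  255   23 4868] [0.60825218 0.06501947 0.066     ]
t 16.4 p [0.5199 0.0632 0.2342] yaw -94.2 w 0.0805 f [-0.8  0.3 -0.5]
tr [[-5.48, -0.4, -0.32], [-5.48, -0.43, -0.32], [-5.48, -0.45, -0.32], [-5.47, -0.47, -0.32], [-5.47, -0.49, -0.32]] twist -0.24 n 5
```

Drawer front is back at its shut position (face x about 0.598) – latched. Next: the pin.

arm_command(
  translation=[
    [-5.5,-0.4,-0.3],
    [-5.5,-0.4,-0.3],
    [-5.5,-0.4,-0.3],
    [-5.5,-0.4,0],
    [-5,-0.4,0],
    [0,0,0],
    [0,0,0],
  ],
  twist=[0,0,0,0,0,0,0],
  grip=100,
)

```text
time_s: 17.27
tool_pos: [0.5616, 0.3338, 0.2251]
tool_rot: [-178.5, -1.7, -94.6]
force: [0.8, -0.6, 0.3]
grip_width: 0.0869
```

```bash
python3 - <<'E'
from h import *
o=telemetry.get_obs(); print(o['qpos'].round(1),o['tool_rot'].round(1),o['tool_pos'])
w=cam('wrist'); cv2.imwrite('pics/w8.png',w['img']); np.save('w8.npy',w['E'])
hsv=cv2.cvtColor(w['img'],cv2.COLOR_BGR2HSV)
yel=(abs(hsv[...,0].astype(int)-25)<7)&(hsv[...,1]>150)&(hsv[...,2]>60)
k,l,st,ce=cv2.connectedComponentsWithStats(yel.astype(np.uint8))
for i in range(1,k):
    if st[i,4]>100:
        print(st[i],ce[i],ray(w,*ce[i],.122)); cr=w['img'][max(st[i,1]-60,0):st[i,1]+110,max(0,st[i,0]-80):st[i,0]+120]
        print(max(0,st[i,0]-80),max(st[i,1]-60,0)); cv2.imwrite('pics/c8_%d.png'%i,cv2.resize(cr,None,fx=3,fy=3))
E
ls pics
```

```text
[   7.2   29.3  -58.8   81.1   27.1   83.9 -145.8] [-178.5   -1.7  -94.6] [0.56159146 0.33380584 0.22505536]
[ 219  133   37   40 1182] [237.46023689 152.86971235] [0.60531876 0.34755853 0.122     ]
139 73
[141 219  33  12 218] [157.66055046 223.62844037] [0.5469162  0.42669286 0.122     ]
61 159
[427 257  15  50 296] [435.56418919 282.40202703] [0.46082893 0.16414547 0.122     ]
347 197
[ 78 265  12  42 231] [ 81.98268398 288.31601732] [0.48783018 0.50966642 0.122     ]
0 205
[440 320  38  12 255] [455.30588235 323.7372549 ] [0.41015731 0.13995809 0.122     ]
360 260
both0.png
c8_3.png
c8_4.png
c8_6.png
c8_7.png
c8_8.png
crop1.png
crop2.png
l4.png
l5.png
l6.png
scene0.png
top0.png
top2.png
w1.png
w2.png
w2c.png
w3.png
w7.png
w8.png
wrist0.png
```

Run:
```python
from h import *
img=cv2.imread('pics/w8.png'); hsv=cv2.cvtColor(img,cv2.COLOR_BGR2HSV)
w=dict(E=np.load('w8.npy'),fx=306.45,fy=306.45,cx=259.26,cy=194.33)
for vt in (60,110,140):
    m=(abs(hsv[...,0].astype(int)-25)<7)&(hsv[...,1]>150)&(hsv[...,2]>vt); m[:,:200]=0;m[:,280:]=0;m[200:]=0
    p=np.argwhere(m)[:,::-1].astype(np.float32); r=cv2.minAreaRect(p); print(vt,len(p),r,ray(w,*r[0],.122))
print(hsv[153,215:262,2]); print(hsv[128:178,237,2])
```

```text
60 1182 ((237.47569274902344, 152.65406799316406), (33.16804504394531, 36.4952392578125), 8.972626686096191) [0.60550392 0.34753094 0.122     ]
110 1097 ((237.2364959716797, 154.16893005371094), (33.16804504394531, 33.427978515625), 8.972626686096191) [0.60421168 0.34786698 0.122     ]
140 1007 ((236.90541076660156, 154.06756591796875), (32.386600494384766, 31.72900390625), 9.462322235107422) [0.60432339 0.34814473 0.122     ]
[ 92  90  91  90  99 117 139 161 176 184 188 188 187 187 187 188 187 185
 187 186 186 187 186 187 187 185 186 187 186 186 186 187 187 187 186 186
 183 172 155 133 124 132 137 128 108  91  88]
[141 145 145 144 133 108  87  71  74 105 141 168 184 190 191 190 190 190
 188 190 188 188 188 187 187 186 186 184 184 185 185 184 185 184 183 184
 183 183 182 180 179 168 147 118  94  86  87  85  87  87]
```

arm_command(
  translation=[
    [0,0,0],
    [0,0,0],
    [0,0,0],
    [0,0,0],
    [0,0,0],
    [0,0,0],
    [0,0,0],
    [0,0,0],
    [0,0,0],
  ],
  twist=[-10,-10,-10,-10,-10,-10,-10,-10,0],
  grip=100,
)

```text
time_s: 18.45
tool_pos: [0.5685, 0.313, 0.2244]
tool_rot: [177.9, -2.2, -13.5]
force: [-0.0, -0.4, -0.1]
grip_width: 0.0871
```

Run:
```python
from h import *
o=telemetry.get_obs(); print(o['qpos'].round(1),o['tool_rot'].round(1))
plan([.603,.347,.17],-13.6)
```

```text
[ 15.8  36.9 -73.8  81.6  38.   88.4 -69.8] [177.9  -2.2 -13.5]
t 18.45 p [0.5685 0.313  0.2244] yaw -13.48 w 0.0871 f [-0.  -0.4 -0.1]
tr [[1.28, -2.06, 2.72], [1.28, -2.06, 2.72]] twist 0.06 n 2
```

arm_command(
  translation=[
    [1.3,-2,2],
    [1.3,-2,2],
    [0,0,0],
  ],
  twist=[0,0,0],
)

```text
time_s: 18.82
tool_pos: [0.6077, 0.3396, 0.1838]
tool_rot: [177.8, -2.4, -14.5]
force: [-0.3, 0.1, 0.1]
grip_width: 0.0873
```

Run:
```python
from h import *
o=telemetry.get_obs(); print(o['qpos'].round(1),o['tool_rot'].round(1))
plan([.603,.347,.15],-13.6)
w=cam('wrist'); cv2.imwrite('pics/w9.png',w['img']); np.save('w9.npy',w['E'])
hsv=cv2.cvtColor(w['img'],cv2.COLOR_BGR2HSV)
m=(abs(hsv[...,0].astype(int)-25)<7)&(hsv[...,1]>150)&(hsv[...,2]>60)
k,l,st,ce=cv2.connectedComponentsWithStats(m.astype(np.uint8))
for i in range(1,k):
    if st[i,4]>150: p=np.argwhere((l==i)&(hsv[...,2]>110))[:,::-1].astype(np.float32); r=cv2.minAreaRect(p); print(st[i],r,ray(w,*r[0],.122))
```

```text
[  9.2  42.3 -69.   77.2  42.   87.1 -71.4] [177.8  -2.4 -14.5]
t 18.82 p [0.6077 0.3396 0.1838] yaw -14.46 w 0.0873 f [-0.3  0.1  0.1]
tr [[-0.64, -0.6, 3.38]] twist -0.86 n 1
[ 98  51  33  60 632] ((110.51298522949219, 79.345703125), (59.53989791870117, 17.181751251220703), 82.27816772460938) [0.5404684  0.45292156 0.122     ]
[228 166  34  10 290] ((0.0, 0.0), (0.0, 0.0), 0.0) [0.49463314 0.51123602 0.122     ]
[ 226  179   39   37 1411] ((252.5, 200.0), (30.0, 23.0), 90.0) [0.60930311 0.34611724 0.122     ]
[430 261  12  46 196] ((438.5, 285.0), (8.0, 3.0), 90.0) [0.74523755 0.22732209 0.122     ]
```

```bash
cat >> h.py <<'E'
def mv(xyz):
    M=T(); o=telemetry.get_obs(); d=M[:3,:3].T@(np.array(xyz)-M[:3,3])*100
    print('t',round(o['time_s'],2),'p',M[:3,3].round(4),'rot',o['tool_rot'].round(1),'f',o['force'].round(1),'w',o['grip_width'].round(4),'q',o['qpos'].round(0),'\n total cm in tool axes',d.round(2))
E
python3 -c "
from h import *
mv([.604,.348,.125]); mv([.604,.348,.077])"
```

```text
Traceback (most recent call last):
  File "h.py", line 30, in mv
    print('t',round(o['time_s'],2),'p',M[:3,3].round(4),'rot',o['tool_rot'].round(1),'f',o['force'].round(1),'w',o['grip_width'].round(4),'q',o['qpos'].round(0),'\n total cm in tool axes',d.round(2))
                                                                                                                 ^^^^^^^^^^^^^^^^^^^^^
AttributeError: 'float' object has no attribute 'round'
```

```bash
sed -i "s/o\['grip_width'\].round(4)/round(o['grip_width'],4)/" h.py
python3 -c "
from h import *
mv([.604,.348,.125]); mv([.604,.348,.077])"
```

```text
t 18.88 p [0.6075 0.3395 0.1851] rot [177.9  -2.5 -14.4] f [-0.6 -0.1  0.5] w 0.0871 q [  9.  42. -69.  77.  42.  87. -71.] 
 total cm in tool axes [-0.81 -0.95  5.95]
t 18.88 p [0.6075 0.3395 0.1851] rot [177.9  -2.5 -14.4] f [-0.6 -0.1  0.5] w 0.0871 q [  9.  42. -69.  77.  42.  87. -71.] 
 total cm in tool axes [-1.01 -1.13 10.74]
```

arm_command(
  translation=[
    [-0.8,-1,0.5],
    [-0.3,-0.3,3],
    [0,0,2],
    [0,0,0],
  ],
  twist=[-0.8,0,0,0],
)

```text
time_s: 19.38
tool_pos: [0.6005, 0.3533, 0.1313]
tool_rot: [178.0, -2.6, -13.7]
force: [0.4, 0.1, 0.5]
grip_width: 0.0868
```

```bash
python3 -c "
from h import *
mv([.604,.348,.077])"
```

```text
t 19.38 p [0.6005 0.3533 0.1313] rot [178.   -2.6 -13.7] f [0.4 0.1 0.5] w 0.0868 q [  8.  44. -68.  81.  44.  82. -74.] 
 total cm in tool axes [0.21 0.24 5.45]
```

arm_command(
  translation=[
    [0.2,0.2,2.5],
    [0,0.1,2],
    [0,0,1.2],
    [0,0,0],
  ],
  twist=[0,0,0,0],
)

```text
time_s: 19.88
tool_pos: [0.6046, 0.3468, 0.0723]
tool_rot: [178.0, -2.7, -13.8]
force: [0.3, 0.4, 0.3]
grip_width: 0.0871
```

```bash
python3 -c "
from h import *
mv([.604,.348,.077])"
```

```text
t 19.88 p [0.6046 0.3468 0.0723] rot [178.   -2.7 -13.8] f [0.3 0.4 0.3] w 0.0871 q [  8.  47. -65.  84.  46.  78. -75.] 
 total cm in tool axes [-0.07 -0.08 -0.48]
```

arm_command(
  translation=[
    [0,0,-0.2],
    [0,0,0],
    [0,0,0],
    [0,0,0],
    [0,0,0],
  ],
  twist=[0,0,0,0,0],
  grip=0,
  force=40,
)

```text
time_s: 20.5
tool_pos: [0.6053, 0.3483, 0.0768]
tool_rot: [178.2, -2.8, -13.8]
force: [-0.4, 0.2, 0.9]
grip_width: 0.0452
```

arm_command(
  translation=[
    [0,0,0],
    [0,0,0],
  ],
  twist=[0,0],
)

```text
time_s: 20.75
tool_pos: [0.6046, 0.3487, 0.0769]
tool_rot: [178.2, -2.7, -13.7]
force: [-0.8, 0.8, 1.0]
grip_width: 0.0297
```

```bash
python3 -c "
from h import *
mv([.604,.348,.20]); mv([.68,.145,.20])"
```

```text
t 20.75 p [0.6046 0.3487 0.0769] rot [178.2  -2.7 -13.7] f [-0.8  0.8  1. ] w 0.0297 q [  8.  47. -66.  84.  46.  78. -75.] 
 total cm in tool axes [  0.55   0.47 -12.29]
t 20.75 p [0.6046 0.3487 0.0769] rot [178.2  -2.7 -13.7] f [-0.8  0.8  1. ] w 0.0297 q [  8.  47. -66.  84.  46.  78. -75.] 
 total cm in tool axes [ 12.74  18.35 -11.14]
```

arm_command(
  translation=[
    [0.1,0.1,-2],
    [0.1,0.1,-3],
    [0.1,0.1,-3],
    [0.1,0.1,-2.5],
    [0.1,0,-2],
    [0,0,0],
    [2.4,3.6,0],
    [2.4,3.6,0],
    [2.4,3.6,0],
    [0,0,0],
  ],
  twist=[0,0,0,0,0,0,0,0,0,0],
)

```text
time_s: 22.0
tool_pos: [0.648, 0.2222, 0.2123]
tool_rot: [178.0, -2.6, -13.6]
force: [-0.1, 1.3, -2.2]
grip_width: 0.0299
```

```bash
python3 -c "
from h import *
mv([.682,.16,.205])"
```

```text
t 22.0 p [0.648  0.2222 0.2123] rot [178.   -2.6 -13.6] f [-0.1  1.3 -2.2] w 0.0299 q [ 22.  40. -71.  78.  41.  88. -60.] 
 total cm in tool axes [4.73 5.21 1.13]
```

arm_command(
  translation=[
    [0,0,0],
    [0,0,0],
    [0,0,0],
    [0,0,0],
    [0,0,0],
    [0,0,0],
    [0,0,0],
  ],
  twist=[9,9,9,9,9,9,0],
)

```text
time_s: 22.88
tool_pos: [0.6422, 0.2255, 0.2041]
tool_rot: [-179.7, -2.9, -68.9]
force: [0.4, -0.3, -1.6]
grip_width: 0.0299
```

```bash
python3 -c "
from h import *
mv([.682,.15,.205])
w=cam('wrist'); cv2.imwrite('pics/w10.png',w['img']); np.save('w10.npy',w['E']); 
print(proj(w,np.array([.68,.134,.11])))"
```

```text
t 22.88 p [0.6422 0.2255 0.2041] rot [-179.7   -2.9  -68.9] f [ 0.4 -0.3 -1.6] w 0.0299 q [  17.   35.  -61.   79.   33.   85. -112.] 
 total cm in tool axes [ 8.47 -1.    0.35]
[364.77335866 196.47248276]
```

View pics/w10.png

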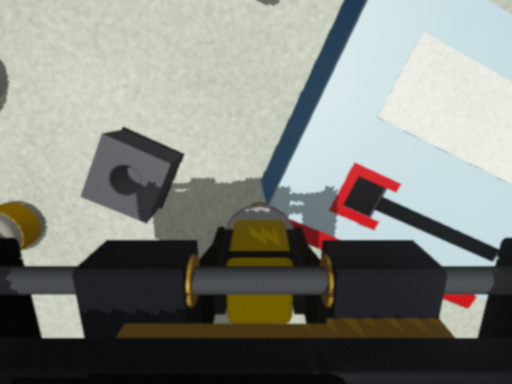

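```bash
cat >> h.py <<'E'
def foot():
    M=T(); Rg=R.from_euler('xyz',[178.2,-2.7,-13.7],degrees=True).as_matrix()
    f=Rg.T@(np.array([.604,.348,.022])-np.array([.6046,.3487,.0769])); g=f.copy(); g[0]=0
    return M[:3,3]+M[:3,:3]@f, M[:3,3]+M[:3,:3]@g
def goto_foot(xyz,k=1):
    f=foot()[k]; print('foot',foot()[0].round(4),f.round(4)); mv(T()[:3,3]+np.array(xyz)-f)
E
python3 -c "
from h import *
goto_foot([.68,.134,.135])"
```

```text
foot [0.6431 0.2262 0.1492] [0.6442 0.2234 0.1493]
t 22.93 p [0.6421 0.2256 0.2041] rot [-179.7   -2.9  -68.9] f [-0.5  0.6 -3.2] w 0.03 q [  17.   35.  -61.   79.   33.   85. -112.] 
 total cm in tool axes [ 9.54 -0.11  1.92]
```

arm_command(
  translation=[
    [4,0,0],
    [3.5,0,0.5],
    [1,0,0.5],
    [0,0,0],
    [0,0,0],
  ],
  twist=[0,0,0,0,0],
)

```text
time_s: 23.55
tool_pos: [0.6709, 0.1498, 0.1962]
tool_rot: [-179.9, -2.7, -67.8]
force: [-0.9, -0.3, -2.4]
grip_width: 0.0296
```

```bash
python3 -c "
from h import *
goto_foot([.68,.134,.125])"
```

```text
foot [0.6717 0.1506 0.1414] [0.6729 0.1479 0.1415]
t 23.55 p [0.6709 0.1498 0.1962] rot [-179.9   -2.7  -67.8] f [-0.9 -0.3 -2.4] w 0.0296 q [  24.   36.  -61.   78.   34.   84. -104.] 
 total cm in tool axes [ 1.47 -0.14  1.72]
```

arm_command(
  translation=[
    [1.3,-0.2,1],
    [0.5,0,0.8],
    [0,0,0],
    [0,0,0],
  ],
  twist=[0,0,0,0],
)

```text
time_s: 24.05
tool_pos: [0.6794, 0.1351, 0.1778]
tool_rot: [-179.9, -2.6, -67.6]
force: [0.4, 0.2, -1.7]
grip_width: 0.0301
```

```bash
python3 -c "
from h import *
goto_foot([.68,.134,.09])"
```

```text
foot [0.6802 0.1359 0.1229] [0.6813 0.1332 0.1231]
t 24.05 p [0.6794 0.1351 0.1778] rot [-179.9   -2.6  -67.6] f [ 0.4  0.2 -1.7] w 0.0301 q [  25.   37.  -60.   79.   35.   82. -103.] 
 total cm in tool axes [-0.28  0.1   3.3 ]
```

arm_command(
  translation=[
    [-0.1,0.1,1],
    [-0.1,0,1],
    [0,0,0.6],
    [0,0,0],
  ],
  twist=[0,0,0,0],
)

```text
time_s: 24.55
tool_pos: [0.6777, 0.1361, 0.1497]
tool_rot: [-179.9, -2.6, -67.5]
force: [-0.2, 0.1, -2.5]
grip_width: 0.0297
```

```bash
python3 -c "
from h import *
goto_foot([.68,.134,.086])
s=cam('scene'); u,v=proj(s,np.array([.68,.134,.11])).astype(int); cv2.imwrite('pics/s11.png',cv2.resize(s['img'][v-50:v+40,u-60:u+60],(800,600),interpolation=cv2.INTER_CUBIC)); print(u,v)"
```

```text
foot [0.6784 0.1369 0.0948] [0.6795 0.1342 0.095 ]
t 24.55 p [0.6777 0.1361 0.1497] rot [-179.9   -2.6  -67.5] f [-0.2  0.1 -2.5] w 0.0297 q [  25.   38.  -60.   81.   35.   80. -104.] 
 total cm in tool axes [-0.01 -0.03  0.9 ]
236 232
```

View pics/s11.png

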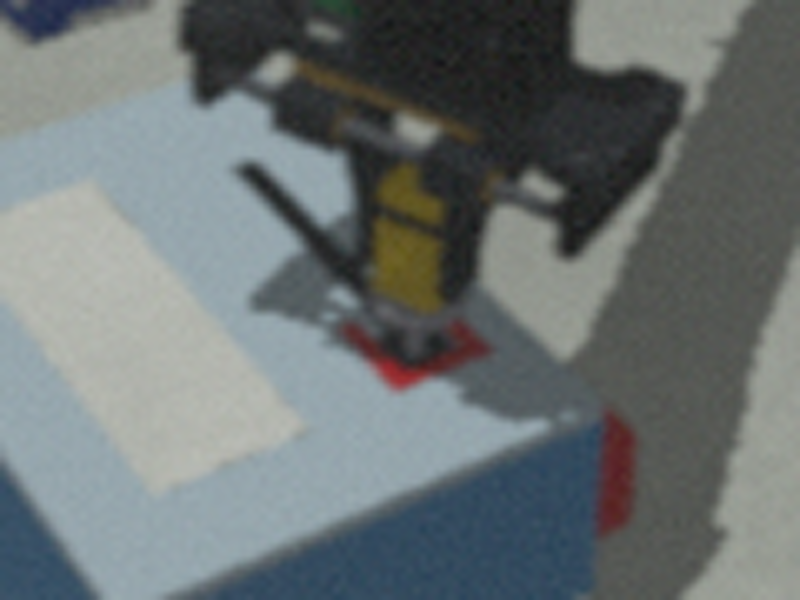

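arm_command(
  translation=[
    [0,0,0.8],
    [0,0,0.6],
    [0,0,0],
    [0,0,0],
  ],
  twist=[0,0,0,0],
)

```text
time_s: 25.1
tool_pos: [0.6786, 0.136, 0.1367]
tool_rot: [-179.8, -2.6, -67.5]
force: [-1.1, -0.5, -0.3]
grip_width: 0.0299
```

```bash
python3 -c "
from h import *
M=T(); e=np.array([.68,.134]); b=np.array([.0565,.9984]); a=np.array([.9984,-.0565])
f=foot()[1]; print('foot',f, 'along', -(f[:2]-e)@b, 'across',(f[:2]-e)@a)
d=M[:3,:3].T@np.array([-.0565,-.9984,0]); print('unit -y',d.round(3),'unit up',M[:3,:3].T@np.array([0,0,1]),'unit +a',M[:3,:3].T@np.array([*a,0]))
mv([.68,.134,.13])"
```

```text
foot [0.68059231 0.13410649 0.08197394] along -0.00013978725260264537 across 0.0005853443436986162
unit -y [0.9   0.434 0.039] unit up [ 0.04537734 -0.0038703  -0.99896242] unit +a [ 0.43336673 -0.90091674  0.02317589]
t 25.1 p [0.6786 0.136  0.1367] rot [-179.8   -2.6  -67.5] f [-1.1 -0.5 -0.3] w 0.0299 q [  24.   39.  -59.   82.   36.   79. -104.] 
 total cm in tool axes [ 0.21 -0.05  0.68]
```

arm_command(
  translation=[
    [0.9,0.43,0.05],
    [0.9,0.43,0.05],
    [0.9,0.43,0.05],
    [0.9,0.43,0.05],
    [0,0,0],
  ],
  twist=[0,0,0,0,0],
)

```text
time_s: 25.72
tool_pos: [0.6771, 0.0929, 0.1373]
tool_rot: [-179.7, -2.6, -67.6]
force: [0.5, -1.8, 0.7]
grip_width: 0.0298
```

```bash
cat >> h.py <<'E'
def al():
    e=np.array([.68,.134]); b=np.array([.0565,.9984]); a=np.array([.9984,-.0565]); f=foot()[1]
    print('foot',f.round(4),'along',(-(f[:2]-e)@b).round(4),'across',((f[:2]-e)@a).round(4))
    mv(T()[:3,3]+np.append(-.02*b,0))
E
python3 -c "
from h import *
al()"
```

```text
foot [0.6792 0.0911 0.0825] along 0.0429 across 0.0016
t 25.73 p [0.6771 0.0929 0.1373] rot [-179.7   -2.6  -67.6] f [ 0.5 -1.8  0.7] w 0.0298 q [  29.   38.  -60.   83.   35.   78. -101.] 
 total cm in tool axes [1.8  0.87 0.08]
```

arm_command(
  translation=[
    [0.45,0.2,0.1],
    [0.45,0.2,0.1],
    [0.45,0.2,0],
    [0.45,0.2,0],
    [0.45,0.2,0],
    [0,0,0],
  ],
  twist=[0,0,0,0,0,0],
)

```text
time_s: 26.48
tool_pos: [0.6763, 0.0678, 0.1363]
tool_rot: [-179.6, -2.5, -67.5]
force: [0.1, 0.5, -0.1]
grip_width: 0.0297
```

```bash
python3 -c "
from h import *
al()"
```

```text
foot [0.6784 0.066  0.0815] along 0.068 across 0.0023
t 26.48 p [0.6763 0.0678 0.1363] rot [-179.6   -2.5  -67.5] f [ 0.1  0.5 -0.1] w 0.0297 q [ 32.  37. -60.  84.  35.  77. -98.] 
 total cm in tool axes [1.8  0.87 0.07]
```

arm_command(
  translation=[
    [0.4,0.3,0.1],
    [0.4,0.25,0.05],
    [0.4,0.25,0.05],
    [0.4,0.25,0.05],
    [0,0,0],
  ],
  twist=[0,0,0,0,0],
)

```text
time_s: 27.1
tool_pos: [0.6734, 0.0569, 0.1347]
tool_rot: [-179.1, -1.9, -67.2]
force: [-0.3, -0.6, -1.8]
grip_width: 0.0302
```

```bash
python3 -c "
from h import *
al()"
```

```text
foot [0.6758 0.0559 0.08  ] along 0.0782 across 0.0002
t 27.1 p [0.6734 0.0569 0.1347] rot [-179.1   -1.9  -67.2] f [-0.3 -0.6 -1.8] w 0.0302 q [ 34.  37. -61.  85.  34.  76. -97.] 
 total cm in tool axes [1.8  0.88 0.05]
```

arm_command(
  translation=[
    [0,0,0.5],
    [0,0,0.3],
    [0,0,0],
  ],
  twist=[0,0,0],
)

```text
time_s: 27.48
tool_pos: [0.6733, 0.0567, 0.1272]
tool_rot: [-179.1, -1.9, -67.2]
force: [-0.3, 2.2, 0.3]
grip_width: 0.0297
```

arm_command(
  translation=[
    [0,0,0.4],
    [0,0,0.4],
    [0,0,0],
  ],
  twist=[0,0,0],
)

```text
time_s: 27.85
tool_pos: [0.6735, 0.0569, 0.1275]
tool_rot: [-179.1, -2.1, -67.2]
force: [1.0, 1.5, -4.3]
grip_width: 0.0297
```

arm_command(
  translation=[
    [0,0,0.8],
  ],
  twist=[0],
)

```text
time_s: 27.98
tool_pos: [0.6758, 0.0577, 0.1254]
tool_rot: [-178.8, -2.2, -67.3]
force: [-8.4, -1.8, 42.8]
grip_width: 0.0302
```

```bash
python3 -c "
from h import *
al()"
```

```text
foot [0.6785 0.0566 0.0706] along 0.0774 across 0.0029
t 27.98 p [0.6758 0.0577 0.1254] rot [-178.8   -2.2  -67.3] f [-8.4 -1.8 42.8] w 0.0302 q [ 34.  37. -60.  86.  35.  75. -97.] 
 total cm in tool axes [1.8  0.88 0.05]
```

Collar is down on the top (43 N reaction, foot about 71 mm). Release and lift.

arm_command(
  translation=[
    [0,0,-0.1],
    [0,0,0],
    [0,0,0],
    [0,0,0],
    [0.1,0,-2],
    [0.1,0,-3],
    [0.2,0,-5],
    [0.2,0,-5],
    [0,0,0],
  ],
  twist=[0,0,0,0,0,0,0,0,0],
  grip=100,
)

```text
time_s: 29.1
tool_pos: [0.6733, 0.0539, 0.2839]
tool_rot: [-178.8, -2.4, -67.4]
force: [1.3, 0.4, -0.0]
grip_width: 0.0869
```

Run:
```python
from h import *
mv([.5,.1,.3])
s=cam('scene'); w=cam('wrist'); np.save('w12.npy',w['E'])
cv2.imwrite('pics/f12.png',np.hstack([cv2.resize(s['img'][140:290,150:350],(400,300),interpolation=cv2.INTER_CUBIC),cv2.resize(w['img'],(400,300))]))
hsv=cv2.cvtColor(w['img'],cv2.COLOR_BGR2HSV)
m=(abs(hsv[...,0].astype(int)-25)<7)&(hsv[...,1]>150)&(hsv[...,2]>60)
k,l,st,ce=cv2.connectedComponentsWithStats(m.astype(np.uint8))
for i in range(1,k):
    if st[i,4]>200: print(st[i],ray(w,*ce[i],.172))
```

```text
t 29.1 p [0.6733 0.0539 0.2839] rot [-178.8   -2.4  -67.4] f [ 1.3  0.4 -0. ] w 0.0869 q [ 34.  31. -64.  74.  30.  90. -93.] 
 total cm in tool axes [-10.84  14.17  -2.37]
[236 175  33  32 949] [0.6776491  0.05808157 0.172     ]
[ 78 259  13  47 262] [0.52924609 0.17559555 0.172     ]
```

View pics/f12.png

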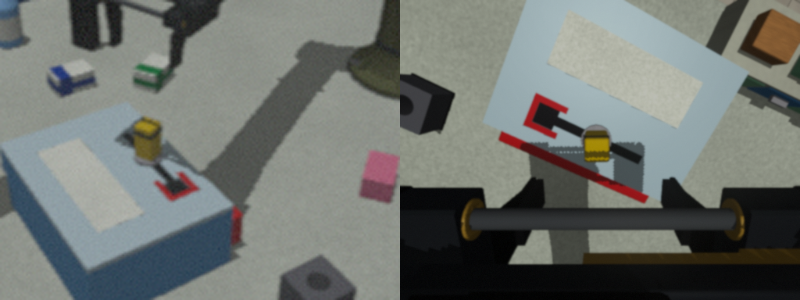

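The pin stands upright in the slot with its collar on the top, and the drawer is shut. One numeric check of the drawer, then hand in.

Run:
```python
from h import *
w=cam('wrist'); hsv=cv2.cvtColor(w['img'],cv2.COLOR_BGR2HSV)
red=((hsv[...,0]<6)|(hsv[...,0]>174))&(hsv[...,1]>150)&(hsv[...,2]>50)
k,l,st,ce=cv2.connectedComponentsWithStats(red.astype(np.uint8))
for i in range(1,k):
    if st[i,4]>300: print(st[i],ray(w,*ce[i],.066).round(4))
o=telemetry.get_obs(); print(o['time_s'],o['force'])
env.sign_off()
```

```text
[158 119  56  57 913] [0.6727 0.1463 0.066 ]
[ 126  168  191   91 2129] [0.6083 0.0721 0.066 ]
29.25 [ 0.46805911 -0.41057693  0.06868909]
the job is handed in; nothing more can be done
```

The red carton is locked in the drawer and the yellow pin stands in the hidden notch. I handed the job in at 29.25 s of the 72 s allowed; no verdict was reported.

**What I did**
- I pressed the drawer until it sprang open and laid the red-banded carton flat in it. I then pushed the drawer in to its stop and let it go.
- I took the pin from its stand, put its foot in at the red-framed entry and dragged it along the slot. About 78 mm along, the spring load fell away.
- I pressed the pin down there until its collar met the safe's top, at about 43 N. By the tool position its foot was then about 71 mm above the counter. I released it and backed off.

**Last checks**
- **Drawer:** the panel's top centre measured x = 0.608 m. That matches its latched position right after I pushed it shut.
- **Pin:** the last picture shows it upright with its collar on the safe's top. The top of the grip came out at about 168 mm from its pixel size, against the 172 mm expected, which is within the precision of that rough check.
- **Other items:** the gripper ended clear, with almost no force on it. The green and blue cartons and the pink look-alike looked undisturbed. I did not check the tablet jar or the radio at the end, but the arm's path kept clear of both.

**What was not smooth**
- The carton was put down tilted by about 4° with a 25 N push, but it settled flat.
- One of the wrist force readings while pressing the pin down had the wrong sign for a push, so I pressed again and got the clear contact above.

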